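# Snap the cover plate onto the open control unit

### The arm

A 6-joint arm with a two-finger parallel gripper is mounted at the origin on a cart in front of the work surface, level with it; the furniture and walls round the work are solid. World frame = base frame: x ahead of the robot, y to its left, z up, the work surface at z = 0. Lengths are in m, angles in degrees, forces in N, time in s.
With the tool pointing down it reaches from about 0.35 to 0.875 m from the base axis. Payload 4.2 kg.
Tool frame: the origin (TCP) lies between the finger pads; the fingertips stand 8 mm ahead of it and the grasp point (between the pads) lies 11 mm behind it; z points along the fingers, y is the line along which they close (so a half turn about z gives the same grasp; the last joint's range is limited). The gripper opens to 87 mm and grips with 3 to 60 N. Pads are 19 mm wide; open, the fingers measure 117 mm over their backs; the gripper's body (75 mm by 190 mm) begins 51 mm behind the grasp point.
Start: joints at [-56.173, 22.042, 0.453, 0, -68.411, -14.817], TCP at [0.204, -0.591, 0.231] pointing down, gripper open.
Joint ranges: [-179.83, 179.83], [-69.29, 118.12], [-61.27, 80.66], [-181.25, 117.63], [-171.15, -9.14], [-177.46, 177.46]. Speed limits (degrees/s): [159.86, 159.86, 180, 180, 180, 180].

### API

Orientations are given as a 3x3 rotation matrix whose columns are the frame's x, y, z axes.
In Python, from station import sense, capture, camera_model, finish_job, find_in gives the robot as it stands. The module is installed in compiled form; this text tells all that it offers.
- The arm moves only by the tool arm_command, never from a script. Its argument "motion" is a list of rows, each a list of 7 numbers: the finger opening in mm, from 0 to 87, then the shift along the tool's x, y, z in mm, then the turn, a rotation vector about the tool's x, y, z in rad. In form: [[jaw, dx, dy, dz, rx, ry, rz], ...]. A call has 1 to 8 rows; each row shifts and turns the commanded pose from where the row before left it, along the tool's axes as they then stand; what a row does not reach is not made up. A row lasts 1/10 s, in which the tool goes at most 50 mm and 8.59 degrees, less where a joint would pass 70% of its speed; a pose out of reach is approached as far as the arm can. A call with a gripper value outside its range is refused whole. The fingers move at their own pace and stop on an object; the grip force is fixed at half the most. Time passes only in rows, so rows that do not move let the fingers close. It gives the time, the measured TCP pose, the force, the opening and the grip force at its end, in the units of the state.
- sense(): the state, without advancing time (a new reading comes with each control period).
- capture(name): name is "scene" or "top" or "wrist"; returns the picture (480x640x3 uint8, red, green, blue); there is no depth.
- camera_model(name): a dict with "fx", "fy", "cx", "cy" (pixels), "R" (3x3) and "t" (3): a world point X has camera coordinates R X + t. Camera axes: x right, y down, z forward; pixel columns grow to the right and rows downward; lengths in m; the calibration is good to about 2 mm. A picture is of the moment at which its call begins: read the wrist's pose just before it. camera_model takes no time and is no camera call; for the wrist camera it gives the pose at the moment of the call.
- finish_job(): hands the job in; it is judged then, once.
Trained networks look in the newest picture that a camera, given by its name, has taken for a name from the list of things; names that differ only in an ending like _2 or _b are one class to them, and where a whole thing is asked for, a point or a joint stands for the part that bears it (a point fixed in the world has none). Each returns a list of dicts, best first, with "p" (0 to 1); they miss things now and then, are a little off and sometimes report something else, mostly with a low value. They report only what shows in the picture. A call takes as long as a camera call.
- find_in(target, camera): "location" ([row, column] in pixels, amid what is visible of it).
The state is a dict: "time_s": time; "joints": joint angles; "joint_velocities": joint speeds; "effort": joint torques, N m; "tcp_pos": TCP position; "ee_rot": TCP orientation; "wrist_force": force on the tool from outside, world axes, zero at the start; "moment": the same for the moment, N m; "gripper_width": opening from 0.0 (shut) to 1.0 (fully open); "gripper_force": force on a finger pad.
Only numpy, scipy, OpenCV 4.12 (cv2) and the standard library are available. Lean on these libraries where they do the work, as an engineer would, in place of code of your own. Each camera call takes 0.05 s, during which the arm holds its last target. There are 200 camera calls.

### The job

Close the open control unit: take the cover plate that has a hole in each of its four corners by its handle, set it over the four snap standoffs (either way round) and press it down evenly until every standoff has clicked through and the plate lies fully home and flat on all four shoulders. Lower the plate, do not drop it, let go of it at the end, and leave the similar plate with only two holes where it is.

Things in the scene. Friction and masses are not known exactly. Their poses are not given: they have to be found in the camera images.
- unit: Open control unit, fixed: grey tray 170 (x) x 130 (y) mm, rim 24 mm high, circuit board inside, four white snap standoffs at x +-58, y +-38 mm. Origin at the centre of its underside, z up. Each standoff: 28 mm wide shoulder at z = 30 mm, 19 mm neck, two sprung barbs (27 mm across at z = 38 mm, tapering in to the neck at z = 46 mm), cone from 19 mm wide at z = 40 to a 3 mm tip at z = 58 mm.
- cover: Cover plate to fit: bare aluminium, 150 (x) x 110 (y) x 5 mm, 0.16 kg, four 22 mm round holes at x +-58, y +-38 mm. Origin at the centre of its underside, z up; lies flat, handle up. Central dark bridge handle: bar along x, 74 mm long, 14 mm wide (y), from z = 30 to 44 mm, on two 10 mm pillars at x +-29 mm; grip it across y. Fits the unit either way round (half a turn).
- seat (a point): Point fixed on the unit, at the middle of the four standoffs at shoulder height (30 mm above the unit's underside), axes as the unit's: the plate's origin ends here when fully home. A plate laid on loosely stops on the barbs about 14 to 17 mm higher; pressing it past all barbs takes about 10 to 20 N straight down at its centre.
- other_cover: A cover plate for another unit, to be left alone: same metal, outline, handle and frame, but with only two 22 mm holes, at x = +-58 mm, y = 0.

How it is judged (in metres and radians):
At the end, for the whole second after the job is handed in: The four-hole plate rests on all four shoulders under every barb: underside at its centre under 1.5 mm above shoulder height, level within 0.03 rad, within 6 mm of the unit's centre and 0.08 rad of its direction (either way round), at rest; the two-hole plate within 30 mm of its start (z of cover in the frame of seat between -0.003 and 0.0015 m and horizontal distance between cover and unit below 0.006 m and angle between the z axis of cover and the z axis of unit, either way round below 0.03 rad and angle between cover's own z axis and vertical below 0.03 rad and angle between the x axis of cover and the x axis of unit, either way round below 0.08 rad and linear speed of cover below 0.01 m/s and distance of other_cover from where it was at the start of the episode below 0.03 m); the robot touches nothing.
It fails at once if the cover plate is dropped (falls freely faster than 0.7 m/s, about 25 mm) (linear speed of cover above 0.7 m/s and contact force between the fingers and cover below 0.05 N).
It fails at once if the two-hole plate is moved by more than 30 mm (distance of other_cover from where it was at the start of the episode above 0.03 m).
It also fails if it takes over 38 s, if anything falls off the work surface, if the arm or the gripper's body presses on something with over 40 N, if the wrist force passes 120 N, or if a joint passes its speed limit or range.

## Working session

There is one attempt and no reset: what is moved stays moved. The work goes in short steps, Python scripts to look and compute and a tool call to move; the robot and the scene stay as the last step left them, time stands still between calls to the robot, and variables do not carry over. Pictures are saved under pics/ and viewed, at most 10 in all, crops included, and the job is handed in when it is done.

Besides the shell and the picture viewer there is one more tool, called after "Emit:" as name([rows], argument=value, ...), one row to a line, values as JSON. arm_command: Moves the arm, as the interface text tells. Its arguments: {"type":"object","properties":{"motion":{"type":"array"}},"required":["motion"]}

```bash
mkdir -p pics; python3 - <<'E'
from station import *
import cv2,numpy as np
s=sense();print(s['time_s'],s['tcp_pos'],s['ee_rot'])
for c in['top','scene']:
    im=capture(c);cv2.imwrite(f'pics/{c}0.png',im[:,:,::-1])
    m=camera_model(c);print(c,m)
    for n in['unit','cover','other_cover']:print(n,find_in(n,c)[:3])
E
```

```text
0.0 [ 0.20343238 -0.59033601  0.22945845] [[-9.45517152e-01 -3.25571306e-01 -7.99867464e-04]
 [-3.25572277e-01  9.45514906e-01  2.06266608e-03]
 [ 8.47417219e-05  2.21070083e-03 -9.99997553e-01]]
top {'fx': 489.2851093493783, 'fy': 489.2851093493783, 'cx': 314.4235720096989, 'cy': 239.41260393698872, 'R': array([[ 7.43081110e-03, -9.99971216e-01,  1.53334408e-03],
       [-9.89364321e-01, -7.57473307e-03, -1.45261363e-01],
       [ 1.45268797e-01, -4.37626173e-04, -9.89392129e-01]]), 't': array([0.00558185, 0.49928346, 0.97517513])}
unit []
cover [{'location': [262.7, 463.8], 'p': 0.7}]
other_cover [{'location': [224.1, 160.5], 'p': 0.61}]
scene {'fx': 513.0227655711797, 'fy': 513.0227655711797, 'cx': 329.36241753456096, 'cy': 248.63494321560316, 'R': array([[-0.72074076, -0.69319696,  0.00327509],
       [-0.28240126,  0.28930103, -0.9146335 ],
       [ 0.63307368, -0.66013854, -0.40427074]]), 't': array([0.35407706, 0.20209519, 0.70849808])}
unit [{'location': [271.5, 320.8], 'p': 0.69}]
cover [{'location': [240.0, 430.2], 'p': 0.96}]
other_cover [{'location': [341.0, 161.6], 'p': 0.84}]
```

View pics/top0.png

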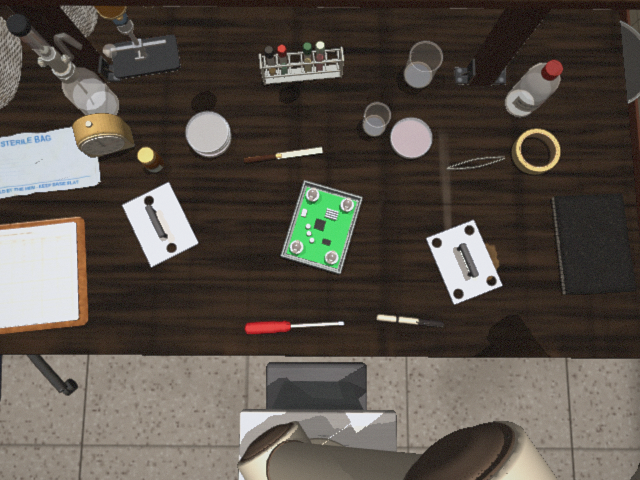

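The top view shows the four-hole plate at about (463,262), the two-hole plate at (160,224) and the green unit at (322,227) with standoffs near (312,195), (347,205), (296,247) and (332,258). I'll measure from the top camera.

```bash
cat > h.py <<'E'
import numpy as np,cv2
def p2w(m,uv,z):
    uv=np.atleast_2d(np.array(uv,float)); R=np.array(m['R']);t=np.array(m['t'])
    d=np.c_[(uv[:,0]-m['cx'])/m['fx'],(uv[:,1]-m['cy'])/m['fy'],np.ones(len(uv))]@R
    c=-R.T@t
    return c+d*((z-c[2])/d[:,2])[:,None]
def w2p(m,X):
    q=np.atleast_2d(X)@np.array(m['R']).T+m['t']
    return np.c_[q[:,0]/q[:,2]*m['fx']+m['cx'],q[:,1]/q[:,2]*m['fy']+m['cy']]
def rect(P):
    """centre, long-axis yaw (deg), sides of 4 corners (world xy)"""
    (c,wh,a)=cv2.minAreaRect((P[:,:2]*1000).astype(np.float32))
    if wh[0]<wh[1]:a+=90
    return np.array(c)/1000,(a+90)%180-90,wh
E
python3 - <<'E'
from station import *
from h import *
im=cv2.imread('pics/top0.png');m=camera_model('top')
def comp(mask,seed,win=60):
    w=np.zeros_like(mask);y,x=seed;w[y-win:y+win,x-win:x+win]=mask[y-win:y+win,x-win:x+win]
    n,l,st,_=cv2.connectedComponentsWithStats(w);k=1+np.argmax(st[1:,4])
    ys,xs=np.where(l==k);return np.c_[xs,ys]
white=(im.min(2)>215).astype(np.uint8)
for n,s in(('cover',(262,464)),('other',(224,160))):
    pts=comp(white,s);print(n,len(pts),rect(p2w(m,pts,.005)))
hsv=cv2.cvtColor(im,cv2.COLOR_BGR2HSV)
g=((hsv[...,0]>45)&(hsv[...,0]<75)&(hsv[...,1]>120)).astype(np.uint8)
pts=comp(g,(227,322));print('board',len(pts),rect(p2w(m,pts,.01)))
c=np.vstack([im[150:310,240:400],]);d=im[182:342,385:545]
cv2.imwrite('pics/z0.png',cv2.resize(np.hstack([c,d]),None,fx=2.5,fy=2.5,interpolation=cv2.INTER_CUBIC))
E
```

```text
cover 2639 (array([ 0.45929013, -0.30746375]), 21.40642547607422, (148.64404296875, 108.61739349365234))
other 2935 (array([0.53520636, 0.34123456]), 28.16924476623535, (147.6431884765625, 109.09616088867188))
board 2572 (array([ 0.53030145, -0.00529399]), -16.202178955078125, (111.13894653320312, 149.83322143554688))
```

View pics/z0.png

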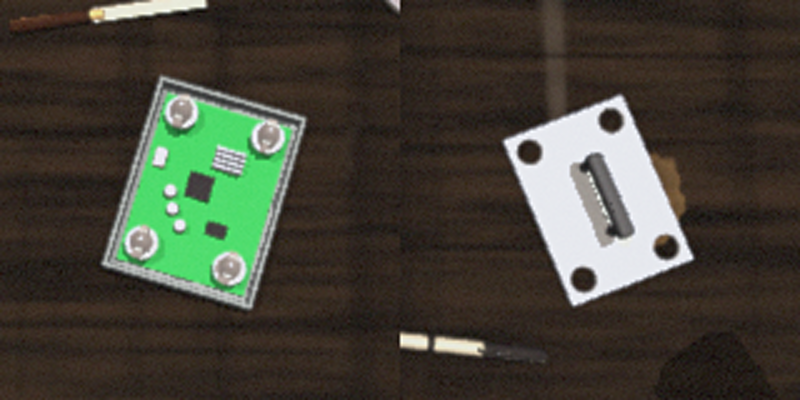

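View pics/scene0.png

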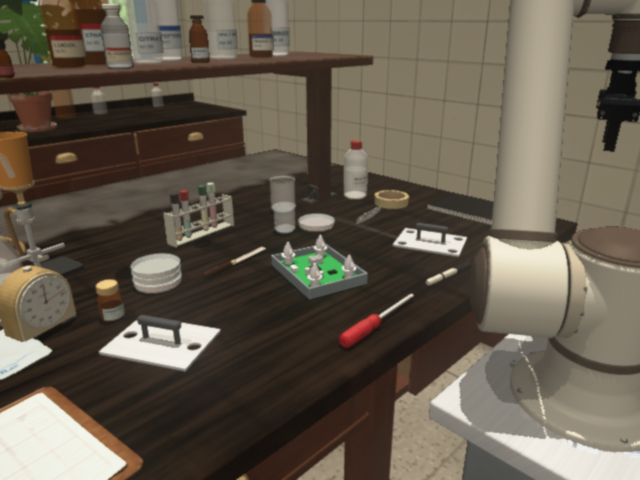

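Only a stain lies beside the plate. Cover: about (0.459, -0.307), yaw 21.4°. Unit: about (0.530, -0.005), yaw -16.2°. I'll hover above the cover.

Emit:
arm_command([
  [87, -34, 18, 5, 0, 0, -0.02],
  [87, -34, 18, 5, 0, 0, -0.02],
  [87, -34, 19, 5, 0, 0, 0],
  [87, -34, 19, 5, 0, 0, 0],
  [87, -34, 19, 5, 0, 0, 0],
  [87, -34, 19, 5, 0, 0, 0],
  [87, -34, 19, 5, 0, 0, 0],
  [87, -34, 18, 5, 0, 0, 0],
])

```text
time_s: 1.2
tcp_pos: [0.4055, -0.3534, 0.1907]
ee_rot: [[-0.932, -0.363, 0.001], [-0.363, 0.932, -0.0], [-0.0, -0.0, -1.0]]
wrist_force: [0.1, -0.4, -0.9]
gripper_width: 1.002
gripper_force: 0.0
```

Emit:
arm_command([
  [87, -30, 18, 5, 0, 0, 0],
  [87, -30, 17, 5, 0, 0, 0],
  [87, 0, 0, 0, 0, 0, 0],
  [87, 0, 0, 0, 0, 0, 0],
])

```text
time_s: 1.6
tcp_pos: [0.4482, -0.2998, 0.1805]
ee_rot: [[-0.931, -0.365, -0.0], [-0.365, 0.931, -0.0], [0.0, 0.0, -1.0]]
wrist_force: [-0.2, -0.2, -0.6]
gripper_width: 0.999
gripper_force: 0.0
```

```bash
python3 - <<'E'
from station import *
from h import *
s=sense();R=np.array(s['ee_rot']);print(s['time_s'],s['tcp_pos'],np.degrees(np.arctan2(R[1,0],R[0,0])),R[:,2])
m=camera_model('wrist');im=capture('wrist')[:,:,::-1];cv2.imwrite('pics/w1.png',im)
print(find_in('cover','wrist')[:2])
w=(im.min(2)>200).astype(np.uint8);n,l,st,_=cv2.connectedComponentsWithStats(w);k=1+np.argmax(st[1:,4])
ys,xs=np.where(l==k);print(st[k],rect(p2w(m,np.c_[xs,ys],.005)))
E
```

```text
1.6 [ 0.44817766 -0.29981422  0.18052479] -158.59905723081556 [-2.39411603e-04 -1.07535509e-05 -9.99999971e-01]
[{'location': [223.0, 296.5], 'p': 0.93}]
[  231   141   133   167 13682] (array([ 0.45836859, -0.30798511]), 21.42862319946289, (151.1824188232422, 112.14754486083984))
```

View pics/w1.png

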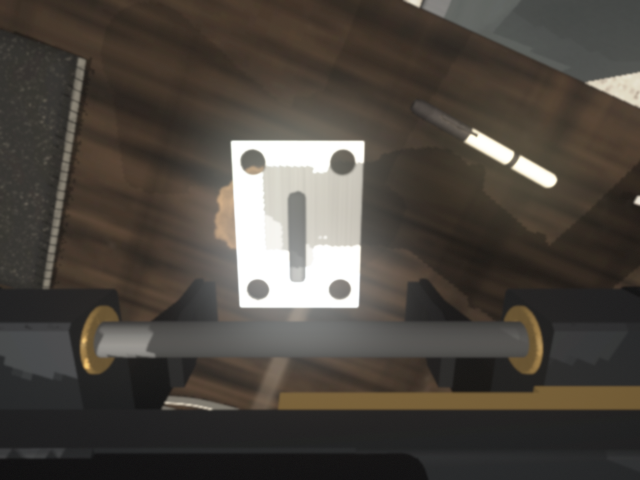

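The wrist view agrees with the top estimate: plate centred at about (297,224), four holes, handle along the tool's x. I'll descend and grip.

Emit:
arm_command([
  [87, -7, -11, 14, 0, 0, 0],
  [87, 0, 0, 30, 0, 0, 0],
  [87, 0, 0, 30, 0, 0, 0],
  [87, 0, 0, 30, 0, 0, 0],
  [87, 0, 0, 25, 0, 0, 0],
  [87, 0, 0, 15, 0, 0, 0],
  [87, 0, 0, 10, 0, 0, 0],
  [87, 0, 0, 0, 0, 0, 0],
])

```text
time_s: 2.5
tcp_pos: [0.4572, -0.3086, 0.0255]
ee_rot: [[-0.932, -0.362, -0.002], [-0.362, 0.932, 0.001], [0.002, 0.002, -1.0]]
wrist_force: [-0.7, -1.0, 0.2]
gripper_width: 0.998
gripper_force: 0.0
```

Emit:
arm_command([
  [0, 0, 0, 0, 0, 0, 0],
  [0, 0, 0, 0, 0, 0, 0],
  [0, 0, 0, 0, 0, 0, 0],
  [0, 0, 0, 0, 0, 0, 0],
  [0, 0, 0, 0, 0, 0, 0],
  [0, 0, 0, 0, 0, 0, 0],
  [0, 0, 0, 0, 0, 0, 0],
  [0, 0, 0, 0, 0, 0, 0],
])

```text
time_s: 3.3
tcp_pos: [0.4583, -0.308, 0.0265]
ee_rot: [[-0.932, -0.363, -0.0], [-0.363, 0.932, 0.0], [0.0, 0.0, -1.0]]
wrist_force: [-0.2, 0.2, -0.4]
gripper_width: 0.355
gripper_force: 0.0
```

Emit:
arm_command([
  [0, 0, 0, 0, 0, 0, 0],
  [0, 0, 0, 0, 0, 0, 0],
  [0, 0, 0, 0, 0, 0, 0],
  [0, 0, 0, 0, 0, 0, 0],
  [0, 0, 0, 0, 0, 0, 0],
  [0, 0, 0, 0, 0, 0, 0],
])

```text
time_s: 3.9
tcp_pos: [0.4583, -0.3081, 0.0265]
ee_rot: [[-0.932, -0.363, -0.0], [-0.363, 0.932, 0.0], [0.0, 0.0, -1.0]]
wrist_force: [-0.2, 0.8, -0.6]
gripper_width: 0.156
gripper_force: 30.0
```

Emit:
arm_command([
  [0, 0, 0, -10, 0, 0, 0],
  [0, 0, 0, -20, 0, 0, 0],
  [0, 0, 0, -25, 0, 0, 0],
  [0, 0, 0, -25, 0, 0, 0],
  [0, 0, 0, -25, 0, 0, 0],
  [0, 0, 0, -15, 0, 0, 0],
  [0, 0, 0, 0, 0, 0, 0],
])

```text
time_s: 4.6
tcp_pos: [0.4596, -0.3086, 0.1495]
ee_rot: [[-0.932, -0.364, 0.006], [-0.364, 0.932, -0.002], [-0.004, -0.004, -1.0]]
wrist_force: [-0.5, 0.5, -1.0]
gripper_width: 0.155
gripper_force: 30.0
```

Emit:
arm_command([
  [0, -16, 12, -10, 0, 0, 0],
  [0, -24, 18, -10, 0, 0, 0],
  [0, -24, 18, -10, 0, 0, 0],
  [0, -24, 18, -10, 0, 0, 0],
  [0, -24, 18, -10, 0, 0, 0],
  [0, -24, 18, -10, 0, 0, 0],
  [0, -24, 18, -10, 0, 0, 0],
  [0, -24, 18, 0, 0, 0, 0],
])

```text
time_s: 5.4
tcp_pos: [0.5803, -0.1115, 0.2169]
ee_rot: [[-0.932, -0.363, 0.001], [-0.363, 0.932, 0.0], [-0.001, -0.0, -1.0]]
wrist_force: [0.4, 0.4, -1.7]
gripper_width: 0.154
gripper_force: 30.0
```

Emit:
arm_command([
  [0, -24, 18, 0, 0, 0, 0],
  [0, -24, 18, 0, 0, 0, 0],
  [0, -20, 16, 0, 0, 0, 0],
  [0, -8, 8, 0, 0, 0, 0.054],
  [0, 0, 0, 0, 0, 0, 0.12],
  [0, 0, 0, 0, 0, 0, 0.12],
  [0, 0, 0, 0, 0, 0, 0.12],
  [0, 0, 0, 0, 0, 0, 0.12],
])

```text
time_s: 6.2
tcp_pos: [0.6278, -0.029, 0.2148]
ee_rot: [[-0.986, 0.167, -0.003], [0.167, 0.986, 0.0], [0.003, -0.0, -1.0]]
wrist_force: [-0.3, 0.3, -0.9]
gripper_width: 0.157
gripper_force: 30.0
```

Emit:
arm_command([
  [0, 0, 0, 0, 0, 0, 0.12],
  [0, 0, 0, 0, 0, 0, 0],
  [0, 0, 0, 0, 0, 0, 0],
])

```text
time_s: 6.5
tcp_pos: [0.6281, -0.0292, 0.2155]
ee_rot: [[-0.961, 0.276, -0.002], [0.276, 0.961, -0.0], [0.002, -0.001, -1.0]]
wrist_force: [-1.3, -0.3, -1.7]
gripper_width: 0.159
gripper_force: 30.0
```

```bash
python3 - <<'E'
from station import *
from h import *
s=sense();R=np.array(s['ee_rot']);print(s['time_s'],s['tcp_pos'],np.degrees(np.arctan2(R[1,0],R[0,0])),s['gripper_force'])
m=camera_model('wrist');im=capture('wrist')[:,:,::-1].copy();cv2.imwrite('pics/w2raw.png',im)
print({k:np.array(v).tolist() for k,v in m.items()})
a=np.radians(-16.2);Q=np.array([[np.cos(a),-np.sin(a)],[np.sin(a),np.cos(a)]])
P=np.array([[.058,.038],[.058,-.038],[-.058,.038],[-.058,-.038]])@Q.T+[.530,-.0053]
for z in(.030,.058):
    q=w2p(m,np.c_[P,np.full(4,z)]);print(q.round(1).tolist())
    for u,v in q:cv2.circle(im,(int(u),int(v)),2,(0,0,255),-1)
cv2.imwrite('pics/w2.png',im)
E
```

```text
6.5 [ 0.62813615 -0.02917988  0.21554725] 163.96506722416518 29.999656872823834
{'fx': 383.80086088186255, 'fy': 383.80086088186255, 'cx': 310.98580176644776, 'cy': 240.88596259553162, 'R': [[0.2757670319582716, 0.9612242524572964, -0.0006932336100430671], [0.9256733506103568, -0.2653733175612465, 0.2696402238100493], [0.25900075686129054, -0.07499959209522566, -0.9629608866048657]], 't': [-0.14430246748334674, -0.6167020452372848, 0.21248458026830117]}
[[350.3, 171.8], [263.8, 171.5], [354.9, 24.5], [259.4, 24.2]]
[[353.7, 175.2], [259.6, 174.8], [359.1, 14.0], [254.4, 13.6]]
```

View pics/w2.png

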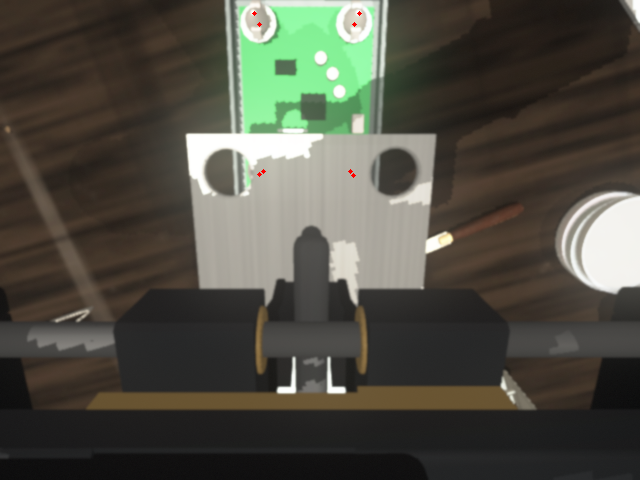

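The unit's near standoffs sit at about (259,22) and (354,22), on the predictions, and the plate's front holes at (228,171) and (395,171). I'll check the overlay of predicted shoulder circles and holes.

```bash
python3 - <<'E'
from station import *
from h import *
im=cv2.imread('pics/w2raw.png');s=sense();m=camera_model('wrist');R=np.array(s['ee_rot']);T=np.array(s['tcp_pos'])
a=np.radians(-16.2);Q=np.array([[np.cos(a),-np.sin(a)],[np.sin(a),np.cos(a)]])
th=np.linspace(0,2*np.pi,60);S=4
big=cv2.resize(im[0:215,190:440],None,fx=3.2,fy=2.7,interpolation=cv2.INTER_CUBIC)
def draw(X,c):
    q=(w2p(m,X)-[190,0])*[3.2,2.7];cv2.polylines(big,[q.round().astype(np.int32)],True,c,1)
for y in(.038,-.038):
    c=np.array([-.058,y])
    draw(np.c_[(c+.014*np.c_[np.cos(th),np.sin(th)])@Q.T+[.530,-.0053],np.full(60,.030)],(0,0,255))
    L=np.c_[.058+.011*np.cos(th),y+.011*np.sin(th),np.full(60,.0265-.005)]
    draw(T+L@R.T,(255,0,0))
h=np.array([[.085,.065],[-.085,.065],[-.085,-.065],[.085,-.065]])@Q.T+[.530,-.0053]
draw(np.c_[h,np.full(4,.024)],(0,255,255))
cv2.imwrite('pics/w2z.png',big)
im=cv2.imread('pics/top0.png');m=camera_model('top')
big=cv2.resize(im[170:285,270:375],None,fx=5,fy=5,interpolation=cv2.INTER_CUBIC)
def draw(X,c):
    q=(w2p(m,X)-[270,170]+.5)*5;cv2.polylines(big,[q.round().astype(np.int32)],True,c,1)
draw(np.c_[h,np.full(4,.024)],(0,255,255))
for x in(.058,-.058):
  for y in(.038,-.038):
    draw(np.c_[([x,y]+.014*np.c_[np.cos(th),np.sin(th)])@Q.T+[.530,-.0053],np.full(60,.030)],(0,0,255))
cv2.imwrite('pics/topz.png',big)
E
```

```text
(no output)
```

View pics/w2z.png

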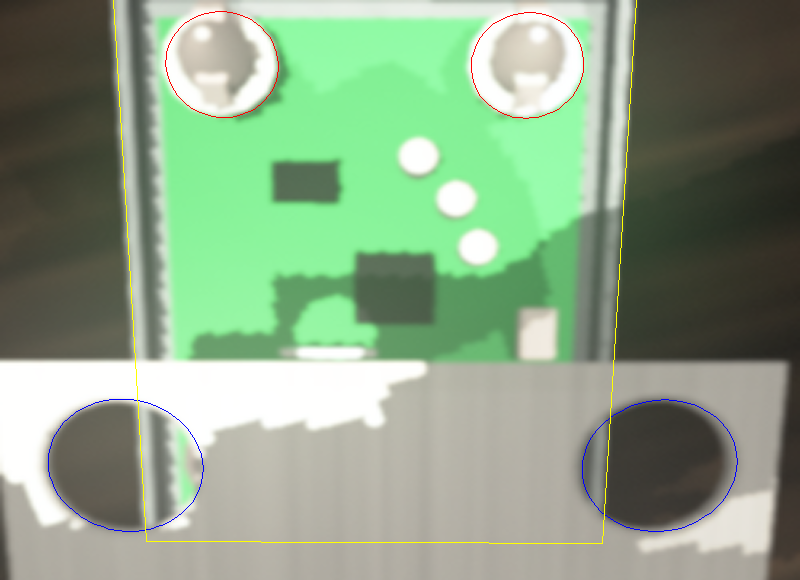

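View pics/topz.png

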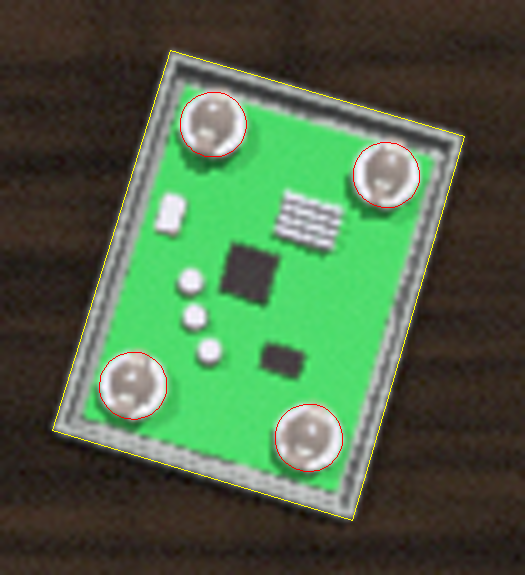

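Everything fits within about 1 mm. Moving over the unit and down to just above the tips.

Emit:
arm_command([
  [0, 14, -1, 0, 0, 0, 0.003],
  [0, 20, -1, 0, 0, 0, 0],
  [0, 24, -1, 10, 0, 0, 0],
  [0, 22, -1, 15, 0, 0, 0],
  [0, 14, 0, 20, 0, 0, 0],
  [0, 7, 0, 25, 0, 0, 0],
  [0, 0, 0, 25, 0, 0, 0],
  [0, 0, 0, 20, 0, 0, 0],
])

```text
time_s: 7.35
tcp_pos: [0.5298, -0.0046, 0.1005]
ee_rot: [[-0.96, 0.28, -0.001], [0.28, 0.96, -0.0], [0.001, -0.0, -1.0]]
wrist_force: [0.1, -0.7, -2.0]
gripper_width: 0.16
gripper_force: 30.0
```

Emit:
arm_command([
  [0, 0, 0, 3, 0, 0, 0],
  [0, 0, 0, 0, 0, 0, 0],
  [0, 0, 0, 0, 0, 0, 0],
])

```text
time_s: 7.65
tcp_pos: [0.5316, -0.0045, 0.0997]
ee_rot: [[-0.96, 0.281, 0.002], [0.281, 0.96, 0.0], [-0.002, 0.001, -1.0]]
wrist_force: [0.2, 0.2, -1.8]
gripper_width: 0.157
gripper_force: 30.0
```

```bash
python3 - <<'E'
from station import *
from h import *
s=sense();R=np.array(s['ee_rot']);T=np.array(s['tcp_pos']);print(s['time_s'],T,np.degrees(np.arctan2(R[1,0],R[0,0])),s['wrist_force'])
print((np.array([.530,-.0057,.0565])-T)@R)
cv2.imwrite('pics/w3.png',capture('wrist')[:,:,::-1])
E
```

```text
7.65 [ 0.53156808 -0.00449134  0.09967926] 163.7027264448821 [ 0.2030686   0.24288987 -1.79586655]
[ 0.00125577 -0.00163898  0.04317528]
```

View pics/w3.png

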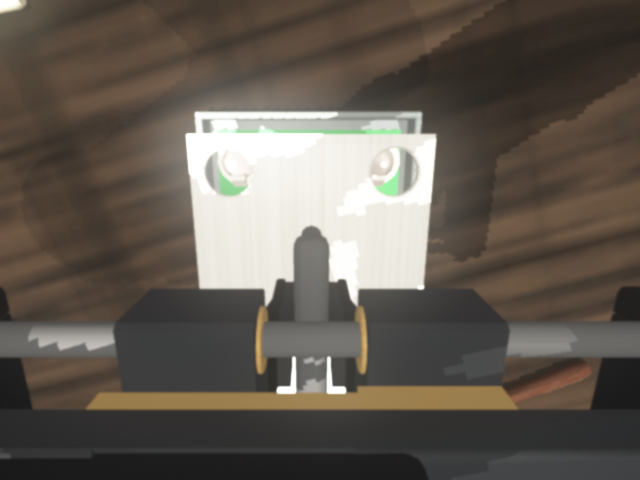

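The standoffs show through the holes at (233,165) and (385,163). Correcting by 1 to 2 mm and lowering.

Emit:
arm_command([
  [0, 1, -1.5, 5, 0, 0, -0.002],
  [0, 0, 0, 7, 0, 0, 0],
  [0, 0, 0, 5, 0, 0, 0],
  [0, 0, 0, 4, 0, 0, 0],
  [0, 0, 0, 2, 0, 0, 0],
  [0, 0, 0, 0, 0, 0, 0],
  [0, 0, 0, 0, 0, 0, 0],
])

```text
time_s: 8.4
tcp_pos: [0.5293, -0.0057, 0.0756]
ee_rot: [[-0.96, 0.279, 0.0], [0.279, 0.96, -0.0], [-0.0, -0.0, -1.0]]
wrist_force: [-0.6, -0.0, -1.4]
gripper_width: 0.158
gripper_force: 30.0
```

Emit:
arm_command([
  [0, 0, 0, 2, 0, 0, 0],
  [0, 0, 0, 2, 0, 0, 0],
  [0, 0, 0, 0, 0, 0, 0],
  [0, 0, 0, 0, 0, 0, 0],
])

```text
time_s: 8.8
tcp_pos: [0.5292, -0.0058, 0.0715]
ee_rot: [[-0.96, 0.279, -0.0], [0.279, 0.96, -0.0], [0.0, -0.0, -1.0]]
wrist_force: [0.1, -0.2, -1.7]
gripper_width: 0.156
gripper_force: 30.0
```

Emit:
arm_command([
  [0, -0.5, 0, 2, 0, 0, 0],
  [0, 0, 0, 2, 0, 0, 0],
  [0, 0, 0, 0, 0, 0, 0],
  [0, 0, 0, 0, 0, 0, 0],
])

```text
time_s: 9.2
tcp_pos: [0.5296, -0.0058, 0.068]
ee_rot: [[-0.96, 0.279, 0.0], [0.279, 0.96, 0.0], [-0.0, 0.0, -1.0]]
wrist_force: [-3.0, 1.4, 5.4]
gripper_width: 0.156
gripper_force: 30.0
```

Emit:
arm_command([
  [0, 0, 0, 2, 0, 0, 0],
  [0, 0, 0, 0, 0, 0, 0],
  [0, 0, 0, 0, 0, 0, 0],
])

```text
time_s: 9.5
tcp_pos: [0.5302, -0.0058, 0.0668]
ee_rot: [[-0.96, 0.279, 0.001], [0.279, 0.96, -0.0], [-0.001, 0.0, -1.0]]
wrist_force: [-3.6, 1.4, 8.5]
gripper_width: 0.156
gripper_force: 30.0
```

Emit:
arm_command([
  [0, 0.7, 0, 2, 0, 0, 0],
  [0, 0, 0, 0, 0, 0, 0],
  [0, 0, 0, 0, 0, 0, 0],
])

```text
time_s: 9.8
tcp_pos: [0.5304, -0.0057, 0.066]
ee_rot: [[-0.961, 0.278, 0.003], [0.278, 0.961, -0.0], [-0.003, 0.001, -1.0]]
wrist_force: [-3.6, 0.2, 13.6]
gripper_width: 0.155
gripper_force: 30.0
```

Emit:
arm_command([
  [0, 0, 0, 2, 0, 0, 0],
  [0, 0, 0, 0, 0, 0, 0],
  [0, 0, 0, 0, 0, 0, 0],
])

```text
time_s: 10.1
tcp_pos: [0.5308, -0.0057, 0.064]
ee_rot: [[-0.961, 0.278, 0.004], [0.278, 0.961, -0.0], [-0.004, 0.001, -1.0]]
wrist_force: [-1.8, -0.5, 12.2]
gripper_width: 0.157
gripper_force: 30.0
```

Emit:
arm_command([
  [0, 0, 0, 2, 0, 0, 0],
  [0, 0, 0, 0, 0, 0, 0],
  [0, 0, 0, 0, 0, 0, 0],
])

```text
time_s: 10.4
tcp_pos: [0.5312, -0.0057, 0.0612]
ee_rot: [[-0.961, 0.278, 0.005], [0.278, 0.961, -0.0], [-0.005, 0.001, -1.0]]
wrist_force: [-0.3, -1.3, 8.0]
gripper_width: 0.156
gripper_force: 30.0
```

Emit:
arm_command([
  [0, 0, 0, 2, 0, 0, 0],
  [0, 0, 0, 0, 0, 0, 0],
  [0, 0, 0, 0, 0, 0, 0],
])

```text
time_s: 10.7
tcp_pos: [0.5308, -0.0056, 0.0593]
ee_rot: [[-0.961, 0.278, 0.004], [0.278, 0.961, 0.0], [-0.004, 0.001, -1.0]]
wrist_force: [-2.5, -0.4, 9.1]
gripper_width: 0.155
gripper_force: 30.0
```

Emit:
arm_command([
  [0, 0, 0, 2, 0, 0, 0],
  [0, 0, 0, 0, 0, 0, 0],
  [0, 0, 0, 0, 0, 0, 0],
])

```text
time_s: 11.0
tcp_pos: [0.5294, -0.0053, 0.0563]
ee_rot: [[-0.96, 0.279, 0.001], [0.279, 0.96, 0.0], [-0.001, 0.001, -1.0]]
wrist_force: [-3.6, 2.5, 5.2]
gripper_width: 0.156
gripper_force: 30.0
```

Emit:
arm_command([
  [0, 0, 0, 2, 0, 0, 0],
  [0, 0, 0, 0, 0, 0, 0],
  [0, 0, 0, 0, 0, 0, 0],
])

```text
time_s: 11.3
tcp_pos: [0.5295, -0.0054, 0.0561]
ee_rot: [[-0.961, 0.278, 0.002], [0.278, 0.961, 0.0], [-0.002, 0.001, -1.0]]
wrist_force: [-7.5, 4.2, 18.7]
gripper_width: 0.16
gripper_force: 30.0
```

Emit:
arm_command([
  [0, 1, 0, 1, 0, 0, 0],
  [0, 0, 0, 0.5, 0, 0, 0],
  [0, 0, 0, 0, 0, 0, 0],
])

```text
time_s: 11.6
tcp_pos: [0.5295, -0.0054, 0.0561]
ee_rot: [[-0.961, 0.277, 0.004], [0.277, 0.961, -0.0], [-0.004, 0.001, -1.0]]
wrist_force: [-8.0, 2.1, 26.0]
gripper_width: 0.159
gripper_force: 30.0
```

Emit:
arm_command([
  [0, 0, 0, -3, 0, 0, 0],
  [0, 0, 0, -1, 0, 0, 0],
  [0, 0, 0, 0, 0, 0, 0],
  [0, 0, 0, 0, 0, 0, 0],
])

```text
time_s: 12.0
tcp_pos: [0.5288, -0.0053, 0.0562]
ee_rot: [[-0.96, 0.279, 0.001], [0.279, 0.96, 0.0], [-0.001, 0.0, -1.0]]
wrist_force: [-0.5, 0.8, 3.9]
gripper_width: 0.158
gripper_force: 30.0
```

The plate is home: z holds at 56.2 mm and doesn't rise when the load comes off. Releasing and withdrawing.

Emit:
arm_command([
  [60, 0, 0, 0, 0, 0, 0],
  [60, 0, 0, 0, 0, 0, 0],
  [60, 0, 0, 0, 0, 0, 0],
  [60, 0, 0, 0, 0, 0, 0],
  [60, 0, 0, 0, 0, 0, 0],
  [60, 0, 0, 0, 0, 0, 0],
  [60, 0, 0, 0, 0, 0, 0],
  [60, 0, 0, 0, 0, 0, 0],
])

```text
time_s: 12.8
tcp_pos: [0.5281, -0.0054, 0.0561]
ee_rot: [[-0.96, 0.279, 0.0], [0.279, 0.96, 0.0], [-0.0, 0.0, -1.0]]
wrist_force: [0.4, 0.1, 0.8]
gripper_width: 0.679
gripper_force: 0.0
```

Emit:
arm_command([
  [60, 0, 0, -10, 0, 0, 0],
  [60, 0, 0, -20, 0, 0, 0],
  [60, 0, 0, -30, 0, 0, 0],
  [60, 0, 0, -30, 0, 0, 0],
  [60, -10, 0, -30, 0, 0, 0],
  [60, -15, 0, -10, 0, 0, 0],
  [60, -15, 0, 0, 0, 0, 0],
  [60, 0, 0, 0, 0, 0, 0],
])

```text
time_s: 13.6
tcp_pos: [0.5679, -0.0168, 0.1873]
ee_rot: [[-0.96, 0.28, 0.003], [0.28, 0.96, 0.0], [-0.002, 0.001, -1.0]]
wrist_force: [-0.5, 0.7, -0.7]
gripper_width: 0.693
gripper_force: 0.0
```

```bash
python3 - <<'E'
from station import *
from h import *
s=sense();print(s['time_s'],s['tcp_pos'],s['gripper_width'])
m=camera_model('wrist');im=capture('wrist')[:,:,::-1].copy()
w=(im.min(2)>140).astype(np.uint8)[:320];n,l,st,_=cv2.connectedComponentsWithStats(w);k=1+np.argmax(st[1:,4])
ys,xs=np.where(l==k);print(st[k],rect(p2w(m,np.c_[xs,ys],.035)))
a=np.radians(-16.2);Q=np.array([[np.cos(a),-np.sin(a)],[np.sin(a),np.cos(a)]])
for z,c in((.035,(255,0,0)),):
    q=w2p(m,np.c_[np.array([[.075,.055],[-.075,.055],[-.075,-.055],[.075,-.055]])@Q.T+[.5298,-.0056],np.full(4,z)])
    cv2.polylines(im,[(q*16).round().astype(np.int32)],True,c,1,cv2.LINE_AA,4)
cv2.imwrite('pics/w4.png',im)
E
```

```text
13.6 [ 0.56791205 -0.01683535  0.1872779 ] 0.6930709789799901
[  226    64   171   210 29578] (array([ 0.52751465, -0.00570785]), -16.22936248779297, (125.97257995605469, 163.80685424804688))
```

View pics/w4.png

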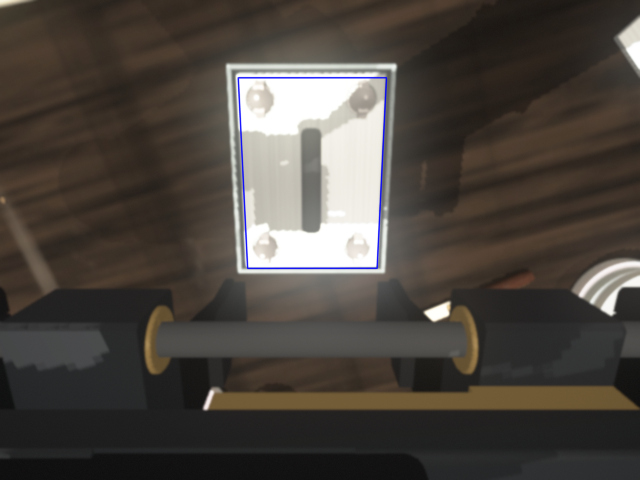

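The plate lies flat inside the rim (corners about (238,77) to (383,268)), with all four standoff tips through its holes and the gripper clear. Handing in.

```bash
python3 -c "
from station import *
print(finish_job())"
```

```text
the job is handed in; nothing more can be done
None
```

The four-hole cover is pressed home on all four standoffs and released, the two-hole plate was not touched, and the job was handed in at about 13.7 s; the hand-in call returned no verdict.

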